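# Set the stop pin of a prism-setting rail by feel

### The arm

A 6-joint arm with a two-finger parallel gripper is mounted at the origin on the work surface. World frame = base frame: x ahead of the robot, y to its left, z up, the work surface at z = 0. Lengths are in m, angles in rad, forces in N, time in s.
With the tool pointing down it reaches from about 0.35 to 0.875 m from the base axis. Payload 4.2 kg.
Tool frame: the origin (TCP) lies midway between the tips of the shut fingers; the grasp point (between the pads) lies 19 mm behind it (bot.grasp_offset is the distance from the TCP to the grasp point, in m); z points along the fingers, y is the line along which they close (so a half turn about z gives the same grasp; the last joint's range is limited). The gripper opens to 87 mm and grips with 3 to 60 N. Pads are 19 mm wide; open, the fingers measure 117 mm over their backs; the gripper's body (75 mm by 190 mm) begins 51 mm behind the grasp point.
Start: joints at [-1.006, 0.385, 0.008, 0, -1.194, -0.259], TCP at [0.188, -0.596, 0.184] pointing down, gripper open.
Joint ranges: [-3.14, 3.14], [-1.21, 2.06], [-1.07, 1.41], [-3.16, 2.05], [-2.99, -0.16], [-3.1, 3.1]. Speed limits (rad/s): [2.79, 2.79, 3.14, 3.14, 3.14, 3.14].

### API

Orientations are given as a rotation vector (axis times angle).
In Python, from plant import bot gives the robot as it stands.
- The arm moves only by the tool arm_command, never from a script. Its argument "rows" is a list that holds one entry, the list of rows, each a list of 6 numbers: the shift along the world's x, y, z each as a share of 80 mm, from -1 to 1, then the turn, a rotation vector about the world's x, y, z each as a share of 0.1 rad, from -1 to 1. In form: [[[tx, ty, tz, wx, wy, wz], ...]]. A call has 1 to 20 rows; each row shifts and turns the commanded pose from where the row before left it; what a row does not reach is not made up. A row lasts 1/12 s, in which the tool goes at most 41.7 mm and 7.16 degrees, less where a joint would pass 70% of its speed; a pose out of reach is approached as far as the arm can. A call with a number of a shift or a turn outside -1 to 1 is refused whole. A call with a gripper value outside its range is refused whole. "gripper" is the opening, from 0 (shut) to 1 (fully open), set as the call begins (left out, the last holds). The fingers move at their own pace and stop on an object; the grip force is fixed at half the most. Time passes only in rows, so rows that do not move let the fingers close. It gives the time, the measured TCP pose, the force, the opening and the grip force at its end, in the units of the state.
- bot.observe(): the state, without advancing time (a new reading comes with each control period).
- bot.camera(name): name is "scene" or "top" or "wrist"; returns a dict with "color" (480x640x3 uint8, red, green, blue), "range_z" (480x640 float32, m along the optical axis (not along the pixel's ray), 0 where there is no reading), "fx", "fy", "cx", "cy" (pixels), "world_from_camera" (4x4, takes a point from camera to world coordinates); the wrist camera has in their place "T_tool_cam" (4x4, takes a point from camera to tool coordinates, whose origin is the TCP and whose axes are the flange's). Camera axes: x right, y down, z forward; pixel columns grow to the right and rows downward; lengths in m; the calibration is good to about 2 mm. A picture is of the moment at which its call begins: read the wrist's pose just before it.
- bot.finish_job(): hands the job in; it is judged then, once.
The state is a dict: "time_s": time; "joints": joint angles; "joint_vel": joint speeds; "tau": joint torques, N m; "eef_pos": TCP position; "tcp_rot": TCP orientation; "force": force on the tool from outside, world axes, zero at the start; "wrist_torque": the same for the moment, N m; "gripper_width": finger opening in m; "grasp_force": force on a finger pad.
Only numpy, scipy, OpenCV 4.12 (cv2) and the standard library are available. Lean on these libraries where they do the work, as an engineer would, in place of code of your own. Each camera call takes 0.05 s, during which the arm holds its last target. There are 200 camera calls.

### The job

Take the stop pin (the one with the T-shaped foot and square grip) out of its holder, put its foot through the rail's wide entry opening and slide it along the T-slot, its foot lightly on the hidden bar, until it drops into the bar's pocket; stop there and leave it standing upright, fully down in the pocket. Feel for the pocket gently, never forcing the pin against the rail (keep below 40 N), and leave the other things on the table alone.

Things in the scene. Friction and masses are not known exactly. Their poses are not given: they have to be found in the camera images.
- rail: the setting rail, fixed: a dark grey straight block 390 mm long (y), 60 mm wide (x), 40 mm high, a scale engraved beside its lengthwise T-slot. Origin: centre of its underside. Slot on the centre line x = 0, 12 mm wide, through the 6 mm cover, y = -60 to +100 mm. Under it a channel 22 mm wide, z = 24 to 34 mm, whose floor is the flat top of a clamped black bar (16 mm below the cover's top)
- pin: the stop pin, loose, 0.07 to 0.14 kg, steel and aluminium, 85 mm tall: a round T-foot 16 mm across and 6 mm thick, then a shank 8 mm across up to 45 mm, then a square grip block 18 x 18 mm from 45 to 85 mm. Origin: centre of the foot's underside, z up along the pin; x and y are square to the grip block's faces. It starts upright with its foot in one of the holder's two holes
- holder: white plastic block, fixed, 50 mm (x) by 130 mm (y) and 22 mm high, with two round holes 19 mm across and 14 mm deep at y = -35 and +35 mm, one with the stop pin, the other with a plain dowel. Origin: centre of its underside
- dowel: the other pin in the holder, to be left alone: a plain round steel dowel 16 mm across and 75 mm tall, narrowing to 11 mm for its top 20 mm, no foot and no square grip. Origin: centre of its underside
- prism_a: glass right-angle prism, loose, 22 x 30 x 22 mm, lying on top of the rail beyond the closed end of the slot, about 72 mm from it; to be left alone. Origin: centre of its underside
- prism_b: glass right-angle prism, loose, 20 x 26 x 20 mm, lying on top of the rail beyond the entry, about 95 mm from the entry's centre; to be left alone. Origin: centre of its underside
- bottle: amber bottle, 56 mm across and 120 mm tall, at the right of the table; to be left alone. Origin: centre of its underside
- loupe: black eye loupe, 42 mm across and 40 mm tall, at the left of the holder; to be left alone. Origin: centre of its underside
- lens_cell: dark ring, 48 mm across and 12 mm high, behind the rail; to be left alone. Origin: centre of its underside
- gauge_block: steel block 35 x 60 x 20 mm at the right; to be left alone. Origin: centre of its underside
- pin_foot (a point): centre of the underside of the stop pin's foot (the pin's origin)
- pin_grip (a point): centre of the stop pin's square grip block, 65 mm above the underside of its foot
- entry (a point): centre of the entry opening in the rail's cover, 22 mm (x) by 30 mm (y, from -90 to -60 mm), at the -y end of the slot; level with the cover's top (rail frame: 0, -75, 40 mm). The slot runs from here along the rail's +y
- slot_end (a point): closed end of the slot on its centre line, level with the cover's top (rail frame: 0, +100, 40 mm). Between entry and end the bar has one pocket, 20 mm long (y), as wide as the channel, 10 mm deep (floor at z = 14 mm), square-edged; its centre lies anywhere from y = -20 to +70 mm, differently each time, hardly to be seen in the black slot
Mind the look-alikes: they are no part of the job. What is shaped like the pin but orange, red or yellow is not meant.

How it is judged:
By the outcome, as a careful person would: the job done as asked, in the order asked, and still so for the second after the job is handed in, with the robot touching nothing.
It also fails if it takes over 72 s, if anything falls off the work surface, if the arm or the gripper's body presses on something with over 40 N, if the wrist force passes 120 N, or if a joint passes its speed limit or range.

## Working session

There is one attempt and no reset: what is moved stays moved. The work goes in short steps, Python scripts to look and compute and a tool call to move; the robot and the scene stay as the last step left them, time stands still between calls to the robot, and variables do not carry over. Pictures are saved under pics/ and viewed, at most 10 in all, crops included, and the job is handed in when it is done.

Besides the shell and the picture viewer there is one more tool, called as name([rows], argument=value, ...), one row to a line, values as JSON. arm_command: Moves the arm, as the interface text tells. Its arguments: {"type":"object","properties":{"rows":{"type":"array","items":{"type":"array","items":{"type":"array","items":{"type":"number","minimum":-1,"maximum":1}}}},"gripper":{"type":"number"}},"required":["rows"]}

```bash
mkdir -p pics; python3 - <<'E'
from plant import bot
import cv2,numpy as np
for n in ("scene","top"):
    c=bot.camera(n); np.savez(f"pics/{n}0.npz",**c)
    cv2.imwrite(f"pics/{n}0.png",c["color"][:,:,::-1])
    print(n,c["fx"],c["cx"],c["cy"],np.round(c["world_from_camera"],3).tolist())
o=bot.observe();print({k:np.round(v,3).tolist() for k,v in o.items()})
E
```

```text
scene 456.4409492732457 325.196907642645 239.59051480697042 [[-0.033, 0.601, -0.798, 1.381], [0.999, 0.034, -0.016, 0.014], [0.017, -0.798, -0.602, 0.679], [0.0, 0.0, 0.0, 1.0]]
top 504.9464281882054 321.3240477492038 245.6190651702422 [[0.014, -0.979, 0.206, 0.357], [-1.0, -0.014, -0.001, -0.035], [0.004, -0.206, -0.979, 1.101], [0.0, 0.0, 0.0, 1.0]]
{'time_s': 0.1, 'joints': [-1.006, 0.385, 0.007, -0.0, -1.194, -0.259], 'joint_vel': [0.001, -0.001, 0.003, 0.002, 0.0, -0.001], 'tau': [-0.0, -39.169, 18.794, 4.232, 0.013, -0.0], 'eef_pos': [0.188, -0.595, 0.183], 'tcp_rot': [0.478, -3.105, -0.003], 'force': [0.932, -0.126, -0.123], 'wrist_torque': [0.011, 0.035, 0.026], 'grasp_force': 0.0, 'gripper_width': 0.087}
```

View pics/scene0.png

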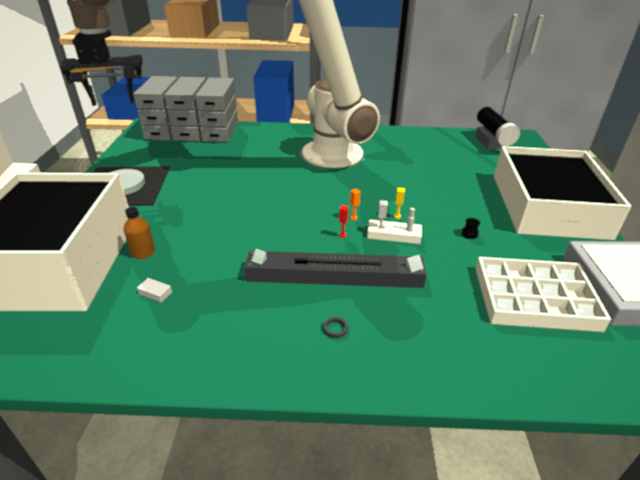

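View pics/top0.png

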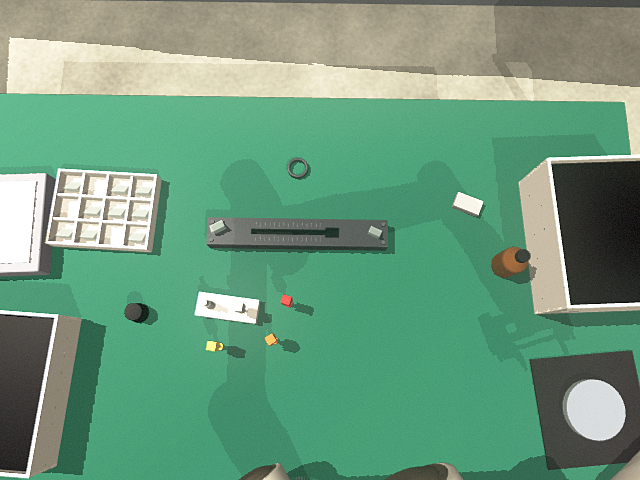

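The scene view shows two pins in the white holder. The grey square-headed one is at scene (382,212) / top (240,308), and the round stepped dowel is at scene (411,218) / top (208,302). The red (343,220), orange (355,203) and yellow (400,202) pins are look-alikes. The square-headed grey one fits the description, and the entry is at top (332,232). I'll confirm with an enlarged crop and measure.

```bash
cat > h.py <<'E'
import numpy as np,cv2
def cast(c,uv,z,T=None):
    T=c["world_from_camera"] if T is None else T
    uv=np.atleast_2d(uv).astype(float)
    d=np.c_[(uv[:,0]-c["cx"])/c["fx"],(uv[:,1]-c["cy"])/c["fy"],np.ones(len(uv))]@T[:3,:3].T
    o=T[:3,3]; return o+d*((z-o[2])/d[:,2])[:,None]
def rect(c,mask,z,T=None):
    "largest blob -> min area rect in the world plane: centre, sizes, long-axis angle"
    k=max(cv2.findContours(mask,0,1)[0],key=cv2.contourArea)
    p=cast(c,k[:,0],z,T)[:,:2]
    (x,y),(w,h),a=cv2.minAreaRect((p*1000).astype(np.float32))
    if h>w: w,h,a=h,w,a+90
    return x,y,w,h,a
E
python3 - <<'E'
from h import *
s=dict(np.load("pics/scene0.npz"));t=dict(np.load("pics/top0.npz"))
A=cv2.resize(s["color"][175:255,325:435],(550,400),interpolation=2)
B=cv2.resize(t["color"][280:360,185:305],(600,400),interpolation=2)
B2=cv2.resize(t["color"][210:255,200:395],(780,180),interpolation=2)
im=np.zeros((590,790,3),np.uint8);im[:400,:395]=A[:,80:475];im[:400,395:]=B[:,:395];im[405:585,:780]=B2
cv2.imwrite("pics/crop1.png",im[:,:,::-1])
g=t["color"].astype(int).max(2);z=t["range_z"]
# world points from range
v,u=np.mgrid[:480,:640];d=np.stack([(u-t["cx"])/t["fx"]*z,(v-t["cy"])/t["fy"]*z,z],-1)
P=d@t["world_from_camera"][:3,:3].T+t["world_from_camera"][:3,3]
Z=P[...,2]
m=((abs(Z-.04)<.008)&(v>205)&(v<260)&(u>195)&(u<400)).astype(np.uint8);print("rail",np.round(rect(t,m,.04),1))
m=((g<35)&(v>222)&(v<242)&(u>245)&(u<345)).astype(np.uint8);print("slot",np.round(rect(t,m,.04),1))
k=max(cv2.findContours(m,0,1)[0],key=cv2.contourArea)[:,0];print(k.min(0),k.max(0))
m=((t["color"].min(2)>150)&(v>280)&(v<330)&(u>185)&(u<270)).astype(np.uint8);print("holder",np.round(rect(t,m,.022),1))
for u0,u1 in((228,252),(200,220)):
    q=(Z>.07)&(v>285)&(v<325)&(u>u0)&(u<u1);print(np.round(np.median(P[q],0),4),P[q][:,2].max(),q.sum())
E
```

```text
rail [608.9  17.  389.3  62.6  89.9]Traceback (most recent call last):
  File "<stdin>", line 14, in <module>
  File "h.py", line 9, in rect
    k=max(cv2.findContours(mask,0,1)[0],key=cv2.contourArea)
ValueError: max() iterable argument is empty
```

View pics/crop1.png

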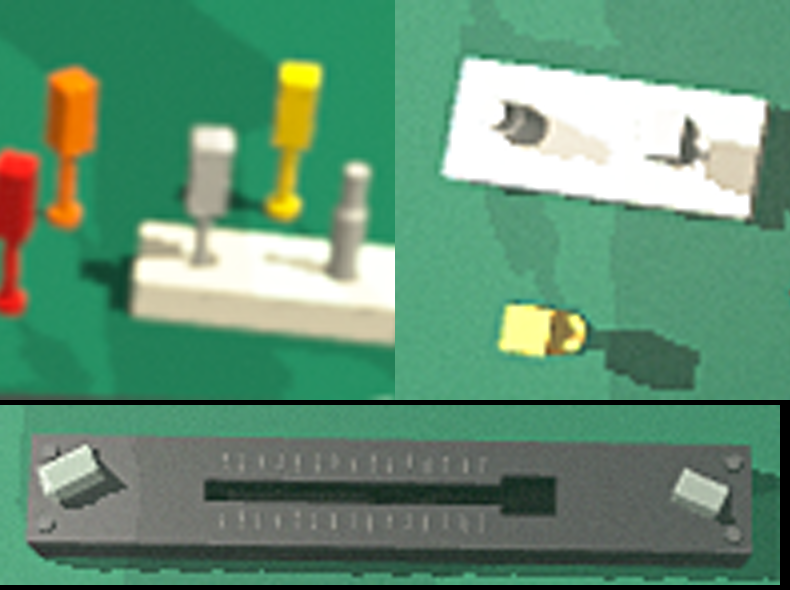

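The crop confirms it: the left holder pin (scene ~382,212) is grey with a square grip and thin shank, and the other is the stepped round dowel. The slot runs to top px ~(251,232), with its entry at ~(332,233).

```bash
python3 - <<'E'
from h import *
t=dict(np.load("pics/top0.npz"))
g=t["color"].astype(int).max(2);z=t["range_z"]
v,u=np.mgrid[:480,:640];d=np.stack([(u-t["cx"])/t["fx"]*z,(v-t["cy"])/t["fy"]*z,z],-1)
P=d@t["world_from_camera"][:3,:3].T+t["world_from_camera"][:3,3];Z=P[...,2]
print(g[228:236,300],g[228:240,333])
m=((g<55)&(v>222)&(v<242)&(u>245)&(u<345)).astype(np.uint8);print("slot",np.round(rect(t,m,.04),1))
k=max(cv2.findContours(m,0,1)[0],key=cv2.contourArea)[:,0];print(k.min(0),k.max(0),np.round(cast(t,[k.min(0),k.max(0)],.04),4))
cols=np.arange(256,318);cy=[np.mean(np.where(m[:,c])[0]) for c in cols];q=cast(t,np.c_[cols,cy],.04);print("slot line x=a*y+b",np.polyfit(q[:,1],q[:,0],1))
m=((t["color"].min(2)>150)&(v>280)&(v<330)&(u>185)&(u<270)).astype(np.uint8);m=cv2.morphologyEx(m,cv2.MORPH_CLOSE,np.ones((15,15)));print("holder",np.round(rect(t,m,.022),1))
for u0,u1 in((228,252),(200,220)):
    q=(Z>.07)&(v>285)&(v<325)&(u>u0)&(u<u1);print(np.round(np.median(P[q],0),4),P[q][:,2].max(),q.sum())
E
```

```text
[114  75  48  48  54  42  54 107] [ 53  45  51  50  57  57  52  48  50  70 102 105]
slot [609.   21.3 185.8  17.7  90.8]
[252 228] [338 236] [[ 0.6165  0.1143  0.04  ]
 [ 0.6015 -0.0716  0.04  ]]
slot line x=a*y+b [0.00672866 0.60991689]
holder [447.2 164.1 131.1  51.2  83. ]
[0.4423 0.1268 0.0932] 1.1005792148499611 104
[0.4515 0.1959 0.0826] 1.1005792148499611 33
```

arm_command([
  [[0.2,0.45,0.05,0,0,0.57],[0.2,0.45,0.05,0,0,0.57],[0.2,0.45,0.05,0,0,0.57],[0.2,0.45,0.05,0,0,0.57],[0.2,0.45,0.05,0,0,0.57],[0.2,0.45,0.05,0,0,0.57],[0.2,0.45,0.05,0,0,0.57],[0.2,0.45,0.05,0,0,0.57],[0.16,0.45,0.05,0,0,0.57],[0.16,0.45,0.05,0,0,0.57],[0.16,0.45,0.05,0,0,0.57],[0.16,0.45,0.05,0,0,0.57],[0.16,0.45,0.05,0,0,0.57],[0.16,0.45,0.05,0,0,0.57],[0.16,0.45,0.05,0,0,0.57],[0.16,0.45,0.05,0,0,0.57],[0.1,0.45,0.05,0,0,0.57],[0.1,0.45,0.05,0,0,0.57],[0.1,0.45,0.05,0,0,0.57],[0.1,0.45,0.05,0,0,0.57]],
])

```text
time_s: 1.77
eef_pos: [0.4502, 0.1259, 0.264]
tcp_rot: [2.082, -2.352, -0.0]
force: [1.2, -0.5, -0.2]
gripper_width: 0.087
grasp_force: 0.0
```

```bash
cat >> h.py <<'E'
from scipy.spatial.transform import Rotation as R
def wrist(bot,name):
    o=bot.observe(); c=bot.camera("wrist")
    T=np.eye(4);T[:3,:3]=R.from_rotvec(o["tcp_rot"]).as_matrix();T[:3,3]=o["eef_pos"]
    c["world_from_camera"]=T@c["T_tool_cam"]
    np.savez(f"pics/{name}.npz",**c);cv2.imwrite(f"pics/{name}.png",c["color"][:,:,::-1])
    print(np.round(T,4).tolist(),"\ncam",np.round(c["T_tool_cam"],4).tolist(),np.round(o["force"],2),np.round(o["joints"],2))
    return c
E
python3 - <<'E'
from plant import bot
from h import *
wrist(bot,"w1")
E
```

```text
[[-0.1213, -0.9926, -0.0004, 0.4502], [-0.9926, 0.1213, -0.0001, 0.1259], [0.0001, 0.0004, -1.0, 0.264], [0.0, 0.0, 0.0, 1.0]] 
cam [[0.0002, -0.965, -0.2624, 0.0706], [1.0, 0.0, 0.0005, 0.0016], [-0.0005, -0.2624, 0.965, -0.2009], [0.0, 0.0, 0.0, 1.0]] [ 1.25 -0.51 -0.24] [ 0.62  0.06 -0.22 -0.   -1.29 -0.74]
```

View pics/w1.png

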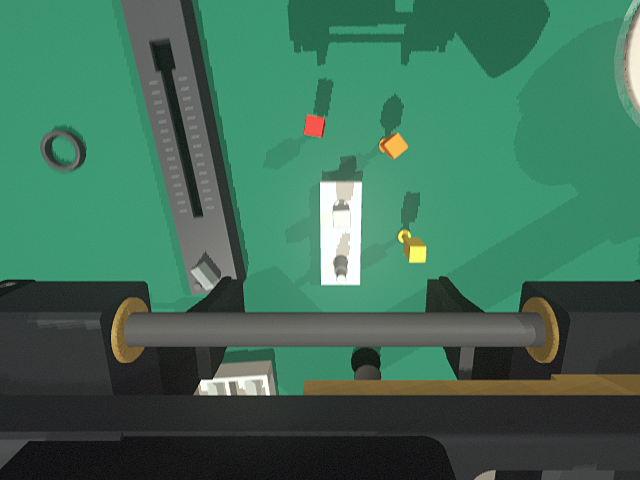

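The wrist view shows the grey square pin top at about (342,207), the dowel at (341,270), the entry at (162,55) and the slot running to (197,215). Next I'll measure the pin, the holder and the slot.

```bash
cat > m.py <<'E'
from h import *
import sys
c=dict(np.load(f"pics/{sys.argv[1]}.npz"));g=c["color"].astype(int).max(2);z=c["range_z"]
v,u=np.mgrid[:480,:640];d=np.stack([(u-c["cx"])/c["fx"]*z,(v-c["cy"])/c["fy"]*z,z],-1)
T=c["world_from_camera"];P=d@T[:3,:3].T+T[:3,3];Z=P[...,2];Z[z==0]=0
def near(x,y,r):return np.hypot(P[...,0]-x,P[...,1]-y)<r
E
python3 - w1 <<'E'
exec(open("m.py").read())
q=near(.443,.129,.03)&(Z>.086)&(Z<.1);print("pin n",q.sum(),np.round(np.median(P[q],0),4));print(np.round(rect(c,q.astype(np.uint8),.093),1))
for o in((.447,.164),):
    q=near(*o,.08)&(abs(Z-.022)<.006);q=cv2.morphologyEx(q.astype(np.uint8),3,np.ones((25,25)));print("holder",np.round(rect(c,q,.022),1))
print("rail top",np.round(np.median(P[(abs(Z-.04)<.01)&near(.609,.02,.15)],0),4))
m=((g<50)&near(.609,.02,.125)&(abs(P[...,0]-.609)<.022)&(v<270)).astype(np.uint8)
print("slot",np.round(rect(c,m,.04),1))
k=max(cv2.findContours(m,0,1)[0],key=cv2.contourArea)[:,0]
q=cast(c,k,.04);y=q[:,1];print("y ext",y.min(),y.max())
for y0 in np.arange(-.07,.12,.012):
    s=(abs(y-y0)<.008);print(round(y0,3),np.round([q[s,0].min(),q[s,0].max(),(q[s,0].min()+q[s,0].max())/2],4))
E
```

```text
pin n 312 [0.4419 0.1313 0.0932]
[441.8 130.8  18.9  17.6  83.7]
holder [446.3 166.5 129.2  50.   82.9]
rail top [0.6076 0.0157 0.04  ]
slot [608.9  25.9 186.2  20.6  90.1]
y ext -0.06718915509040636 0.11903728163350648
-0.07 [0.5992 0.6192 0.6092]
-0.058 [0.5987 0.6193 0.609 ]
-0.046 [0.5988 0.6193 0.609 ]
-0.034 [0.5992 0.6189 0.6091]
-0.022 [0.6036 0.6144 0.609 ]
-0.01 [0.6036 0.6144 0.609 ]
0.002 [0.6037 0.6144 0.609 ]
0.014 [0.6036 0.6144 0.609 ]
0.026 [0.6036 0.6144 0.609 ]
0.038 [0.6036 0.6143 0.6089]
0.05 [0.6037 0.6139 0.6088]
0.062 [0.6036 0.614  0.6088]
0.074 [0.6037 0.6141 0.6089]
0.086 [0.6037 0.6137 0.6087]
0.098 [0.6038 0.6144 0.6091]
0.11 [0.6037 0.6144 0.609 ]
```

arm_command([
  [[-0.05,0.025,-0.4,0,0,0.06],[-0.05,0.025,-0.4,0,0,0.06],[0,0,-0.4,0,0,0],[0,0,-0.4,0,0,0],[0,0,-0.4,0,0,0],[0,0,-0.4,0,0,0],[0,0,-0.1,0,0,0],[0,0,-0.1,0,0,0],[0,0,0,0,0,0]],
])

```text
time_s: 2.57
eef_pos: [0.4424, 0.1278, 0.0554]
tcp_rot: [2.091, -2.342, -0.0]
force: [-0.2, 0.5, 0.5]
gripper_width: 0.0871
grasp_force: 0.0
```

arm_command([
  [[0,0,0,0,0,0],[0,0,0,0,0,0],[0,0,0,0,0,0],[0,0,0,0,0,0],[0,0,0,0,0,0],[0,0,0,0,0,0],[0,0,0,0,0,0],[0,0,0,0,0,0]],
], gripper=0)

```text
time_s: 3.23
eef_pos: [0.4426, 0.128, 0.0561]
tcp_rot: [-2.092, 2.343, -0.0]
force: [0.4, -0.5, -0.2]
gripper_width: 0.0418
grasp_force: 0.0
```

arm_command([
  [[0,0,0,0,0,0],[0,0,0,0,0,0],[0,0,0,0,0,0],[0,0,0,0,0,0],[0,0,0,0,0,0],[0,0,0,0,0,0],[0,0,0,0,0,0]],
])

```text
time_s: 3.82
eef_pos: [0.4426, 0.128, 0.0559]
tcp_rot: [2.092, -2.343, -0.0]
force: [-0.3, 0.1, -0.2]
gripper_width: 0.0018
grasp_force: 0.0
```

The fingers shut on nothing, so I'll look.

```bash
python3 - <<'E'
from plant import bot
from h import *
c=wrist(bot,"w2");s=bot.camera("scene")
im=np.zeros((480,800,3),np.uint8);im[:,:440]=c["color"][:,110:550]
im[:300,440:]=cv2.resize(s["color"][160:260,330:450],(360,300),interpolation=2)
cv2.imwrite("pics/c2.png",im[:,:,::-1])
E
```

```text
[[-0.1128, -0.9936, -0.0001, 0.4426], [-0.9936, 0.1128, -0.0, 0.128], [0.0, 0.0, -1.0, 0.0559], [0.0, 0.0, 0.0, 1.0]] 
cam [[0.0002, -0.965, -0.2624, 0.0706], [1.0, 0.0, 0.0005, 0.0016], [-0.0005, -0.2624, 0.965, -0.2009], [0.0, 0.0, 0.0, 1.0]] [-0.26  0.06 -0.22] [ 0.64  0.25 -0.56 -0.   -0.76 -0.75]
```

View pics/c2.png

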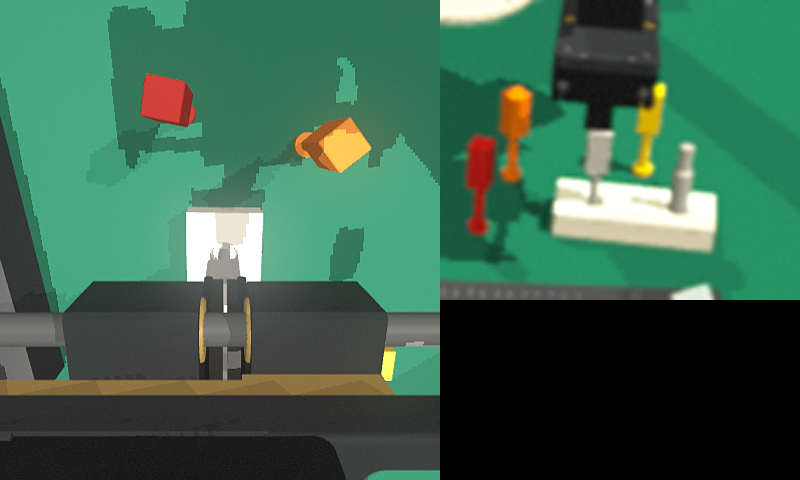

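```bash
python3 - w2 <<'E'
exec(open("m.py").read())
np.set_printoptions(suppress=True)
print(np.round(P[236:300:6,334],3))
q=near(.443,.129,.06)&(Z>.05)&(Z<.13)
m=q.astype(np.uint8);print(q.sum(),P[q].min(0),P[q].max(0))
for a in np.arange(.03,.13,.01):
    s=near(.443,.129,.06)&(Z>a)&(Z<a+.01)&(v<300);
    if s.sum():print(round(a,2),s.sum(),P[s].min(0).round(3),P[s].max(0).round(3),u[s].mean(),v[s].mean())
E
```

```text
[[0.44  0.117 0.022]
 [0.44  0.121 0.022]
 [0.441 0.128 0.015]
 [0.441 0.128 0.027]
 [0.441 0.123 0.056]
 [0.441 0.123 0.067]
 [0.441 0.123 0.077]
 [0.441 0.123 0.085]
 [0.441 0.123 0.093]
 [0.441 0.126 0.093]
 [0.441 0.129 0.093]]
2027 [0.43024076 0.11682591 0.05240301] [0.45060438 0.13735711 0.12999328]
0.03 33 [0.439 0.127 0.03 ] [0.445 0.13  0.038] 333.0 257.24242424242425
0.05 103 [0.433 0.122 0.052] [0.45  0.124 0.06 ] 332.6796116504854 260.66990291262135
0.06 177 [0.433 0.122 0.06 ] [0.451 0.124 0.07 ] 332.56497175141243 265.0960451977401
0.07 221 [0.433 0.122 0.07 ] [0.451 0.124 0.08 ] 332.29411764705884 271.17194570135746
0.08 151 [0.433 0.122 0.08 ] [0.45  0.124 0.089] 334.8675496688742 276.80132450331126
0.09 224 [0.43  0.117 0.09 ] [0.449 0.131 0.1  ] 334.39732142857144 283.45089285714283
0.1 342 [0.43  0.117 0.1  ] [0.449 0.121 0.11 ] 334.53801169590645 286.3099415204678
0.11 334 [0.431 0.117 0.11 ] [0.449 0.121 0.12 ] 334.69161676646706 294.65868263473055
0.12 9 [0.433 0.117 0.12 ] [0.448 0.119 0.121] 328.55555555555554 298.77777777777777
```

```bash
for w in w1 w2; do python3 - $w <<'E'
exec(open("m.py").read())
np.set_printoptions(suppress=True)
Ti=np.linalg.inv(c["T_tool_cam"]);Q=d@c["T_tool_cam"][:3,:3].T+c["T_tool_cam"][:3,3]
s=(abs(Q[...,0])<.03)&(abs(Q[...,1])<.07)&(Q[...,2]>-.06)&(Q[...,2]<.03)&(z>0)
s&=(g<60)
for a in np.arange(-.06,.03,.006):
    k=s&(Q[...,2]>=a)&(Q[...,2]<a+.006)
    if k.sum():print(round(a,3),k.sum(),Q[k].min(0).round(4),Q[k].max(0).round(4),u[k].mean().round(),v[k].mean().round())
E
echo; done; python3 -c "
from plant import bot
print(bot.grasp_offset,[a for a in dir(bot) if a[0]!='_'])"
```

```text
-0.06 411 [-0.0008 -0.051  -0.06  ] [ 0.0106  0.0541 -0.054 ] 332.0 297.0
-0.054 428 [-0.0038 -0.051  -0.054 ] [ 0.0105  0.054  -0.048 ] 337.0 293.0
-0.048 413 [-0.0065 -0.0509 -0.048 ] [ 0.0105  0.0539 -0.042 ] 334.0 290.0
-0.042 191 [-0.0082 -0.0503 -0.042 ] [ 0.0103  0.054  -0.0382] 328.0 288.0

-0.042 2 [ 0.0095  0.0107 -0.04  ] [ 0.0098  0.0112 -0.0395] 354.0 278.0

0.0187 ['MotionError', 'camera', 'finish_job', 'grasp_offset', 'observe']
```

The depth data show the finger tips end about 38 mm short of the nominal TCP. They closed just above the pin top without touching it, and the pin is unmoved at (0.442, 0.132). I'll lift, reopen, then descend by the corrected amount.

arm_command([
  [[0,0,0.3,0,0,0],[0.01,0.05,0,0,0,0],[0,0,0,0,0,0],[0,0,0,0,0,0],[0,0,0,0,0,0],[0,0,0,0,0,0],[0,0,0,0,0,0],[0,0,0,0,0,0],[0,0,0,0,0,0],[0,0,0,0,0,0],[0,0,0,0,0,0],[0,0,0,0,0,0],[0,0,0,0,0,0]],
], gripper=1)

```text
time_s: 5.0
eef_pos: [0.4434, 0.132, 0.0799]
tcp_rot: [-2.092, 2.343, 0.0]
force: [-0.2, 0.2, 0.3]
gripper_width: 0.0792
grasp_force: 0.0
```

```bash
python3 - <<'E'
from plant import bot
from h import *
c=wrist(bot,"w3");print(bot.observe()["gripper_width"])
E
python3 - w3 <<'E'
exec(open("m.py").read())
q=near(.442,.13,.025)&(Z>.086)&(Z<.098);print(np.round(rect(c,q.astype(np.uint8),.093),1))
Q=d@c["T_tool_cam"][:3,:3].T+c["T_tool_cam"][:3,3]
for sg in(-1,1):
    s=(abs(Q[...,0])<.015)&(Q[...,1]*sg>.03)&(Q[...,1]*sg<.07)&(Q[...,2]>-.06)&(Q[...,2]<.03)&(z>0)&(g<100)
    print(Q[s].min(0),Q[s].max(0),np.percentile(Q[s][:,2],95))
E
```

```text
[[-0.1128, -0.9936, 0.0, 0.4434], [-0.9936, 0.1128, 0.0, 0.132], [-0.0, -0.0, -1.0, 0.0799], [0.0, 0.0, 0.0, 1.0]] 
cam [[0.0002, -0.965, -0.2624, 0.0706], [1.0, 0.0, 0.0005, 0.0016], [-0.0005, -0.2624, 0.965, -0.2009], [0.0, 0.0, 0.0, 1.0]] [-0.22  0.2   0.35] [ 0.64  0.22 -0.52 -0.   -0.82 -0.76]
0.08213490928881517
[441.9 130.3  20.   17.9  86.6]
[-0.00843387 -0.04705211 -0.05997668] [ 0.01046285 -0.03764274 -0.0379203 ] -0.03985225534915112
[-0.00819753  0.04088102 -0.05993752] [ 0.01054682  0.05044825 -0.03749739] -0.039965879722906515
```

arm_command([
  [[0,0,-0.2,0,0,0],[0,0,-0.2,0,0,0],[0,0,0,0,0,0]],
])

```text
time_s: 5.3
eef_pos: [0.4413, 0.1309, 0.0457]
tcp_rot: [2.088, -2.34, -0.002]
force: [-0.6, -0.6, -0.5]
gripper_width: 0.0866
grasp_force: 0.0
```

arm_command([
  [[0,0,-0.2,0,0,0],[0,0,-0.1,0,0,0],[0,0,-0.07,0,0,0],[0,0,0,0,0,0]],
])

```text
time_s: 5.63
eef_pos: [0.4428, 0.1316, 0.0176]
tcp_rot: [2.091, -2.342, -0.0]
force: [-0.4, -0.2, 1.1]
gripper_width: 0.0869
grasp_force: 0.0
```

arm_command([
  [[0,0,0,0,0,0],[0,0,0,0,0,0],[0,0,0,0,0,0],[0,0,0,0,0,0],[0,0,0,0,0,0],[0,0,0,0,0,0],[0,0,0,0,0,0],[0,0,0,0,0,0],[0,0,0,0,0,0],[0,0,0,0,0,0],[0,0,0,0,0,0],[0,0,0,0,0,0],[0,0,0,0,0,0],[0,0,0,0,0,0]],
], gripper=0.1)

```text
time_s: 6.8
eef_pos: [0.4434, 0.132, 0.0183]
tcp_rot: [-2.092, 2.343, 0.0]
force: [-0.3, -0.5, -0.7]
gripper_width: 0.0178
grasp_force: 30.0
```

Gripped: 17.8 mm opening, 30 N. Both cameras agree that the pin-to-entry shift is (+167, -185) mm.

arm_command([
  [[0,0,0.19,0,0,0],[0,0,0.19,0,0,0],[0,0,0.19,0,0,0],[0,0,0.19,0,0,0],[0,0,0,0,0,0],[0.26,-0.29,0,0,0,0.14],[0.26,-0.29,0,0,0,0.14],[0.26,-0.29,0,0,0,0.14],[0.26,-0.29,0,0,0,0.14],[0.26,-0.29,0,0,0,0.14],[0.26,-0.29,0,0,0,0.14],[0.26,-0.29,0,0,0,0.14],[0.26,-0.29,0,0,0,0.14],[0,0,0,0,0,0],[0,0,0,0,0,0],[0,0,0,0,0,0]],
])

```text
time_s: 8.13
eef_pos: [0.6086, -0.0536, 0.0777]
tcp_rot: [2.218, -2.222, -0.003]
force: [-0.6, 0.4, -0.6]
gripper_width: 0.0177
grasp_force: 30.0
```

```bash
python3 - <<'E'
from plant import bot
from h import *
c=wrist(bot,"w4");s=bot.camera("scene");t=bot.camera("top");np.savez("pics/s4.npz",**s)
im=np.zeros((600,800,3),np.uint8);im[:300,:400]=cv2.resize(c["color"],(400,300))
im[:300,400:]=cv2.resize(s["color"][200:300,270:390],(400,300),interpolation=2)
im[300:,:400]=cv2.resize(t["color"][180:270,280:400],(400,300),interpolation=2)
im[300:,400:]=cv2.resize(c["color"][150:300,235:435],(400,300),interpolation=2)
cv2.imwrite("pics/c4.png",im[:,:,::-1])
E
```

```text
[[-0.0019, -1.0, -0.0027, 0.6086], [-1.0, 0.0019, 0.0001, -0.0536], [-0.0001, 0.0027, -1.0, 0.0777], [0.0, 0.0, 0.0, 1.0]] 
cam [[0.0002, -0.9649, -0.2624, 0.0704], [1.0, 0.0, 0.0005, 0.0014], [-0.0005, -0.2624, 0.9649, -0.2009], [0.0, 0.0, 0.0, 1.0]] [-0.57  0.36 -0.58] [ 0.18  0.45 -0.17 -0.   -0.95 -0.18]
```

View pics/c4.png

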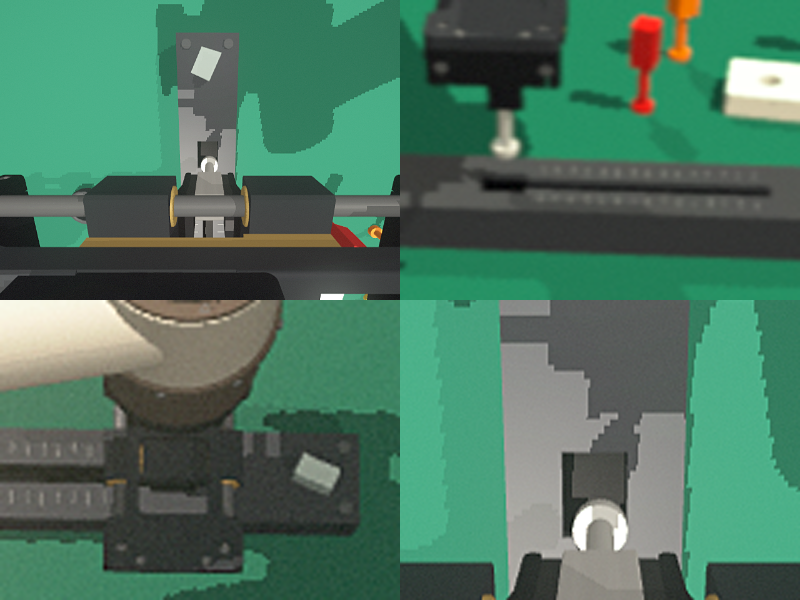

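The foot (white ring, wrist ~(335,262)) hangs just above the entry opening (dark, wrist ~(332,247)). I'll check the relative offset numerically.

```bash
python3 - w4 <<'E'
exec(open("m.py").read())
for a in np.arange(.056,.09,.004):
    s=near(.609,-.054,.02)&(Z>a)&(Z<a+.004)
    if s.sum():print(a.round(3),s.sum(),P[s].min(0).round(4),P[s].max(0).round(4))
s=near(.609,-.06,.03)&(Z<.034)&(Z>0);print("hole",s.sum(),P[s].min(0).round(4),P[s].max(0).round(4))
m=(s).astype(np.uint8);vv,uu=np.where(m);e=cast(c,np.c_[uu,vv],.04);print("hole on plane",e.min(0).round(4),e.max(0).round(4))
# row profile of left/right hole edges on z=.04
for r in range(226,250,4):
    k=np.where(m[r])[0]
    if len(k):print(r,cast(c,[[k.min(),r],[k.max(),r]],.04).round(4).tolist())
s=(abs(Z-.04)<.004)&(P[...,1]<-.08)&(abs(P[...,0]-.609)<.05);print("rail x",P[s].min(0).round(4),P[s].max(0).round(4))
E
```

```text
0.064 10 [ 0.6007 -0.0618  0.0665] [ 0.6146 -0.0564  0.0679]
0.068 51 [ 0.5996 -0.0623  0.0681] [ 0.6145 -0.0531  0.0719]
0.072 330 [ 0.5997 -0.0619  0.0721] [ 0.615  -0.0483  0.0758]
0.076 31 [ 0.6033 -0.0583  0.0763] [ 0.6108 -0.0551  0.08  ]
0.08 32 [ 0.6034 -0.0581  0.08  ] [ 0.6108 -0.0554  0.084 ]
0.084 32 [ 0.6035 -0.0585  0.0841] [ 0.6107 -0.0555  0.088 ]
0.088 33 [ 0.6036 -0.0581  0.0881] [ 0.6107 -0.0555  0.0917]
hole 868 [ 0.5981 -0.0681  0.0222] [ 0.6197 -0.0306  0.034 ]
hole on plane [ 0.5985 -0.0696  0.04  ] [ 0.6194 -0.0364  0.04  ]
230 [[0.6186, -0.0675, 0.04], [0.5986, -0.0675, 0.04]]
234 [[0.6187, -0.0648, 0.04], [0.5986, -0.0647, 0.04]]
238 [[0.6194, -0.062, 0.04], [0.5986, -0.0619, 0.04]]
242 [[0.6187, -0.0592, 0.04], [0.5986, -0.0592, 0.04]]
246 [[0.6188, -0.0564, 0.04], [0.5985, -0.0564, 0.04]]
rail x [ 0.5784 -0.1752  0.0376] [ 0.6388 -0.0801  0.044 ]
```

arm_command([
  [[0.02,0,-0.1,0,0,0],[0,0,-0.1,0,0,0],[0,0,-0.1,0,0,0],[0,0,0,0,0,0],[0,0,0,0,0,0]],
])

```text
time_s: 8.7
eef_pos: [0.6106, -0.0536, 0.054]
tcp_rot: [2.219, -2.221, -0.002]
force: [-0.2, -0.1, -0.0]
gripper_width: 0.0178
grasp_force: 30.0
```

arm_command([
  [[0,0,-0.06,0,0,0],[0,0,-0.06,0,0,0],[0,0,0,0,0,0],[0,0,0,0,0,0],[0,0,0,0,0,0]],
])

```text
time_s: 9.12
eef_pos: [0.6115, -0.0536, 0.0457]
tcp_rot: [-2.22, 2.222, -0.0]
force: [-0.3, 0.5, -0.7]
gripper_width: 0.018
grasp_force: 30.0
```

arm_command([
  [[-0.015,0,-0.05,0,0,0],[0,0,-0.05,0,0,0],[0,0,0,0,0,0],[0,0,0,0,0,0],[0,0,0,0,0,0]],
])

```text
time_s: 9.53
eef_pos: [0.6102, -0.0536, 0.0375]
tcp_rot: [2.22, -2.222, 0.0]
force: [0.2, -0.1, 0.3]
gripper_width: 0.0178
grasp_force: 30.0
```

arm_command([
  [[0,0,-0.015,0,0,0],[0,0,0,0,0,0],[0,0,0,0,0,0]],
])

```text
time_s: 9.78
eef_pos: [0.6102, -0.0536, 0.0363]
tcp_rot: [2.22, -2.223, -0.0]
force: [0.7, 0.7, -1.0]
gripper_width: 0.018
grasp_force: 30.0
```

arm_command([
  [[0,0,-0.01,0,0,0],[0,0,0,0,0,0],[0,0,0,0,0,0]],
])

```text
time_s: 10.03
eef_pos: [0.6102, -0.0536, 0.0355]
tcp_rot: [2.22, -2.223, -0.0]
force: [-0.1, 0.5, -1.2]
gripper_width: 0.0178
grasp_force: 30.0
```

arm_command([
  [[0,0,-0.01,0,0,0],[0,0,0,0,0,0],[0,0,0,0,0,0]],
])

```text
time_s: 10.28
eef_pos: [0.6101, -0.0536, 0.0347]
tcp_rot: [2.22, -2.222, -0.0]
force: [-0.6, -0.0, -1.0]
gripper_width: 0.0176
grasp_force: 30.0
```

arm_command([
  [[0,0,-0.01,0,0,0],[0,0,0,0,0,0],[0,0,0,0,0,0]],
])

```text
time_s: 10.53
eef_pos: [0.6104, -0.0536, 0.0344]
tcp_rot: [-2.22, 2.222, -0.001]
force: [-0.4, -0.3, 0.7]
gripper_width: 0.018
grasp_force: 30.0
```

arm_command([
  [[0,0,-0.01,0,0,0],[0,0,0,0,0,0],[0,0,0,0,0,0]],
])

```text
time_s: 10.78
eef_pos: [0.6104, -0.0536, 0.0343]
tcp_rot: [-2.221, 2.222, -0.001]
force: [-1.1, 0.6, 5.8]
gripper_width: 0.0179
grasp_force: 30.0
```

arm_command([
  [[0,0.05,0,0,0,0],[0,0.05,0,0,0,0],[0,0.05,0,0,0,0],[0,0.05,0,0,0,0],[0,0.05,0,0,0,0],[0,0,0,0,0,0]],
])

```text
time_s: 11.28
eef_pos: [0.6114, -0.0335, 0.0343]
tcp_rot: [-2.221, 2.22, -0.004]
force: [-1.3, -2.6, 5.4]
gripper_width: 0.0175
grasp_force: 30.0
```

arm_command([
  [[0,0.05,0,0,0,0],[0,0.05,0,0,0,0],[0,0.05,0,0,0,0],[0,0.05,0,0,0,0],[0,0.05,0,0,0,0],[0,0,0,0,0,0]],
])

```text
time_s: 11.78
eef_pos: [0.6113, -0.0135, 0.0343]
tcp_rot: [-2.221, 2.22, -0.004]
force: [-0.6, -2.6, 5.9]
gripper_width: 0.0177
grasp_force: 30.0
```

arm_command([
  [[-0.006,0.025,0,0,0,0],[-0.006,0.025,0,0,0,0],[0,0.025,0,0,0,0],[0,0.025,0,0,0,0],[0,0,0,0,0,0]],
])

```text
time_s: 12.2
eef_pos: [0.6104, -0.0058, 0.0343]
tcp_rot: [-2.221, 2.221, -0.004]
force: [0.8, -4.5, 6.0]
gripper_width: 0.0178
grasp_force: 30.0
```

arm_command([
  [[0,0.02,0,0,0,0],[0,0.02,0,0,0,0],[0,0.02,0,0,0,0],[0,0.02,0,0,0,0],[0,0,0,0,0,0]],
])

```text
time_s: 12.62
eef_pos: [0.6103, 0.0004, 0.0343]
tcp_rot: [-2.221, 2.221, -0.004]
force: [-0.2, -3.3, 5.5]
gripper_width: 0.0176
grasp_force: 30.0
```

arm_command([
  [[0,0.02,0,0,0,0],[0,0.02,0,0,0,0],[0,0.02,0,0,0,0],[0,0.02,0,0,0,0],[0,0,0,0,0,0]],
])

```text
time_s: 13.03
eef_pos: [0.6102, 0.0069, 0.0343]
tcp_rot: [-2.221, 2.221, -0.003]
force: [-0.7, -3.7, 5.3]
gripper_width: 0.0175
grasp_force: 30.0
```

arm_command([
  [[0,0.02,0,0,0,0],[0,0.02,0,0,0,0],[0,0.02,0,0,0,0],[0,0.02,0,0,0,0],[0,0,0,0,0,0]],
])

```text
time_s: 13.45
eef_pos: [0.6101, 0.0133, 0.0342]
tcp_rot: [-2.221, 2.221, -0.003]
force: [-0.3, -3.0, 5.3]
gripper_width: 0.0177
grasp_force: 30.0
```

arm_command([
  [[0,0.02,0,0,0,0],[0,0.02,0,0,0,0],[0,0.02,0,0,0,0],[0,0.02,0,0,0,0],[0,0,0,0,0,0]],
])

```text
time_s: 13.87
eef_pos: [0.6084, 0.0207, 0.0321]
tcp_rot: [2.22, -2.222, -0.002]
force: [-0.6, 0.4, -0.7]
gripper_width: 0.0177
grasp_force: 30.0
```

The pin dropped: z fell 2 mm and the force vanished at y = 0.021. I'll lower it gently.

arm_command([
  [[0,0,-0.02,0,0,0],[0,0,-0.02,0,0,0],[0,0,0,0,0,0],[0,0,0,0,0,0]],
])

```text
time_s: 14.2
eef_pos: [0.609, 0.02, 0.0296]
tcp_rot: [2.22, -2.222, -0.001]
force: [-0.0, 0.2, -1.7]
gripper_width: 0.0178
grasp_force: 30.0
```

arm_command([
  [[0,0,-0.02,0,0,0],[0,0,-0.02,0,0,0],[0,0,0,0,0,0],[0,0,0,0,0,0]],
])

```text
time_s: 14.53
eef_pos: [0.6091, 0.02, 0.0266]
tcp_rot: [2.22, -2.223, -0.0]
force: [0.1, 0.3, -0.9]
gripper_width: 0.0174
grasp_force: 30.0
```

arm_command([
  [[0,0,-0.015,0,0,0],[0,0,0,0,0,0],[0,0,0,0,0,0]],
])

```text
time_s: 14.78
eef_pos: [0.6092, 0.02, 0.0255]
tcp_rot: [2.22, -2.222, -0.0]
force: [-0.2, -0.3, 0.6]
gripper_width: 0.0177
grasp_force: 30.0
```

arm_command([
  [[0,0,-0.015,0,0,0],[0,0,0,0,0,0],[0,0,0,0,0,0]],
])

```text
time_s: 15.03
eef_pos: [0.6093, 0.0201, 0.0244]
tcp_rot: [-2.22, 2.222, -0.0]
force: [0.4, -0.1, -0.8]
gripper_width: 0.0175
grasp_force: 30.0
```

arm_command([
  [[0,0,-0.008,0,0,0],[0,0,0,0,0,0],[0,0,0,0,0,0]],
])

```text
time_s: 15.28
eef_pos: [0.6094, 0.02, 0.0244]
tcp_rot: [-2.22, 2.222, -0.001]
force: [-1.5, 1.6, 4.0]
gripper_width: 0.0182
grasp_force: 30.0
```

It's on the pocket floor, 9.9 mm below the bar, at 4 N. Releasing and withdrawing.

arm_command([
  [[0,0,0,0,0,0],[0,0,0,0,0,0],[0,0,0,0,0,0],[0,0,0,0,0,0],[0,0,0,0,0,0],[0,0,0,0,0,0],[0,0,0,0,0,0],[0,0,0,0,0,0],[0,0,0,0,0,0],[0,0,0,0,0,0]],
], gripper=0.6)

```text
time_s: 16.12
eef_pos: [0.6092, 0.02, 0.0237]
tcp_rot: [-2.22, 2.223, 0.0]
force: [0.1, -0.2, -1.1]
gripper_width: 0.052
grasp_force: 0.0
```

arm_command([
  [[0,0,0.05,0,0,0],[0,0,0.1,0,0,0],[0,0,0.2,0,0,0],[0,0,0.3,0,0,0],[0,0,0.4,0,0,0],[0,0,0.4,0,0,0],[0,0,0.4,0,0,0],[0,0,0,0,0,0],[0,0,0,0,0,0],[0,0,0,0,0,0]],
])

```text
time_s: 16.95
eef_pos: [0.6088, 0.0201, 0.172]
tcp_rot: [-2.22, 2.222, 0.0]
force: [-0.2, -0.2, -0.1]
gripper_width: 0.0525
grasp_force: 0.0
```

```bash
python3 - <<'E'
from plant import bot
from h import *
c=wrist(bot,"w5");s=bot.camera("scene")
im=np.zeros((400,800,3),np.uint8);im[:,400:]=cv2.resize(s["color"][190:310,270:390],(400,400),interpolation=2)
im[:,:400]=cv2.resize(c["color"][100:300,230:430],(400,400))
cv2.imwrite("pics/c5.png",im[:,:,::-1])
E
python3 - w5 <<'E'
exec(open("m.py").read())
q=near(.609,.02,.03)&(Z>.06)&(Z<.12);print("top z",np.percentile(Z[q],95).round(4))
q=near(.609,.02,.03)&(Z>.093)&(Z<.105);print(np.round(rect(c,q.astype(np.uint8),.099),1))
for a in (.045,.055,.065,.075,.085):
    s=near(.609,.02,.03)&(Z>a)&(Z<a+.008);print(a,s.sum(),np.round(np.median(P[s],0),4) if s.any() else 0)
E
```

```text
[[-0.0012, -1.0, 0.0002, 0.6088], [-1.0, 0.0012, 0.0006, 0.0201], [-0.0006, -0.0002, -1.0, 0.172], [0.0, 0.0, 0.0, 1.0]] 
cam [[0.0002, -0.9649, -0.2624, 0.0704], [1.0, 0.0, 0.0005, 0.0014], [-0.0005, -0.2624, 0.9649, -0.2009], [0.0, 0.0, 0.0, 1.0]] [-0.23 -0.22 -0.06] [ 0.3   0.37 -0.05 -0.   -1.15 -0.3 ]
top z 0.1002
[607.7  18.7  19.   17.1  89.9]
0.045 0 0
0.055 8 [0.606  0.0109 0.0627]
0.065 41 [0.6077 0.0108 0.0699]
0.075 43 [0.6085 0.0108 0.079 ]
0.085 46 [0.6073 0.0108 0.0887]
```

View pics/c5.png

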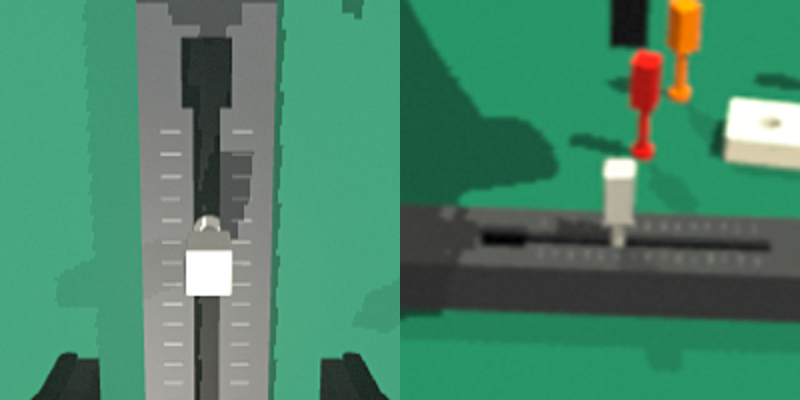

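The picture shows the pin upright in the slot (left crop ~(208,270), right crop ~(618,195)). Its top is at 0.100 m, against the 0.099 m expected when fully down, and its faces are vertical. Everything else in the crop is undisturbed.

```bash
python3 -c "
from plant import bot
print(bot.finish_job())"
```

```text
the job is handed in; nothing more can be done
None
```

The stop pin stands upright and fully down in the bar's pocket, and the job was handed in after about 17 s; its foot dropped 9.9 mm below the bar top, and the highest force I read while feeling for the pocket was about 7 N. The gripper first closed on air just above the pin because its finger tips end about 38 mm short of the stated TCP, so I regrasped lower without touching anything else.

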